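# Open the clip jar in the desk caddy

## Robot

A 6-joint arm with a two-finger parallel gripper is mounted at the origin on the work surface. World frame = base frame: x ahead of the robot, y to its left, z up, the work surface at z = 0. Lengths are in m, angles in rad, forces in N, time in s.
With the tool pointing down it reaches from about 0.35 to 0.775 m from the base axis. Payload 5.5 kg.
Tool frame: the origin (TCP) lies at the very end of the fingers, on their centre line; the grasp point (between the pads) lies env.grasp_offset behind it (env.grasp_offset is the distance from the TCP to the grasp point, in m); x points along the fingers, y is the direction in which the jaws open and shut, and the axes are right-handed (so a half turn about x gives the same grasp; the last joint's range is limited). The gripper opens to 85 mm and grips with 20 to 120 N. Pads are 22 mm wide; open, the fingers measure 114 mm over their backs; the gripper's body (76 mm by 85 mm) begins 54 mm behind the grasp point. The pads swing forward as they close: fully open they stand 13 mm farther back than shut.
Start: joints at [1.055, 0.313, 0.046, 1.304, 0, 1.431], TCP at [0.211, 0.535, 0.231] pointing down, gripper open.
Joint ranges: [-2.76, 2.76], [-0.86, 1.69], [-1.03, 1.26], [-2.2, 2.34], [-1.47, 1.5], [-3.14, 3.14]. Speed limits (rad/s): [2.57, 2.57, 3.14, 3.14, 3.14, 3.14].

## Interface

Orientations are given as a unit quaternion [w, x, y, z].
In Python, from workcell import get_state, viewer, job, env gives the robot as it stands.
- The arm moves only by the tool send_rows, never from a script. Its argument "plan" is a list of rows, each a list of 6 numbers: the shift along the tool's x, y, z in mm, then the turn, a rotation vector about the tool's x, y, z in degrees. A call has exactly 10 rows; each row is the pose to reach, as a shift and turn from the pose commanded when the call began, along the tool's axes at that moment; what a row does not reach only later rows make up. A row lasts 1/8 s, in which the tool goes at most 62.5 mm and 10.7 degrees, less where a joint would pass 70% of its speed; a pose out of reach is approached as far as the arm can. A call with a gripper value outside its range is refused whole. "claw" is the finger opening in mm, from 0 to 85.4, set as the call begins (left out, the last holds). The fingers move at their own pace and stop on an object; "newtons" is the grip in N (left out, the last holds). Time passes only in rows, so rows that repeat a pose let the fingers close, or fill a call up. It gives the time, the measured TCP pose, the force and the opening at its end, in the units of the state.
- get_state(): the state, without advancing time (a new reading comes with each control period).
- viewer.read_camera(name): name is "side" or "top" or "wrist"; returns a dict with "frame" (384x512x3 uint8, blue, green, red), "mtx" (3x3 intrinsics, pixels), "k1" (the pictures are not rectified: a ray, as slopes to the right and down, at radius r is drawn at 1 + k1 r^2 times it, then the intrinsics apply), "rvec" (rotation vector, rad) and "tvec" (3), from world to camera coordinates, as OpenCV has them. Camera axes: x right, y down, z forward; pixel columns grow to the right and rows downward; lengths in m; the calibration is good to about 2 mm. A picture is of the moment at which its call begins. There is no depth.
- job.hand_in(): hands the job in, once; it reports no verdict.
The state is a dict: "clock": time; "joint_pos": joint angles; "qvel": joint speeds; "tau": joint torques, N m; "tcp_pos": TCP position; "orientation": TCP orientation; "wrist_force": force on the tool from outside, world axes, zero at the start; "ft_torque": the same for the moment, N m; "finger_gap": finger opening in m.
Only numpy, scipy, OpenCV 4.12 (cv2) and the standard library are available. Lean on these libraries where they do the work, as an engineer would, in place of code of your own. Each camera call takes 0.05 s, during which the arm holds its last target.

## Task

Lift the loose lid off the wooden caddy by its knob and lay it flat on the cork mat. Then unscrew the tight cap of the square clip jar while the jar stays braced in its nest in the caddy: stop turning once the threads let go, lift the cap straight up clear of the jar, and finish still holding it level just above the open mouth (a finger's breadth or so), without pulling the jar up out of its nest. Leave everything else on the desk where it is.

Things in the scene. Friction and masses are not known exactly. Their poses are not given: they have to be found in the camera images.
- caddy: open wooden caddy fixed to the desk, 172 x 172 mm, 76 mm high, walls and floor 8 mm thick (156 mm square inside); origin under its centre. Four 22 mm high cleats on its floor form a square nest in the middle, which keeps the jar from turning (1.5 mm clearance a side), but not from being lifted
- lid_knob (a point): centre of the brass knob of the caddy's loose wooden lid: an upright cylinder 28 mm across and 24 mm high (12 mm above and below this point). The lid is a 172 x 172 x 10 mm board, 0.3 kg, whose top lies 22 mm below this point; strips under it drop 6 mm into the caddy (2.5 mm play), their underside 38 mm below this point. Axes: x, y along the lid's sides, z up
- mat: cork writing mat fixed on the desk, 210 x 210 x 3 mm; origin under its centre. With the lid lying flat on it, the knob's centre is 41 mm above the desk
- jar: loose square glass jar of paper clips, 0.45 kg, in the caddy's nest under the lid: body 60 x 60 x 34 mm, then a round neck 44 mm across (54 mm over its threads) up to its rim 54 mm above the origin; origin under its centre, z up. The jar's yaw is that of the caddy within 0.02 rad
- cap_center (a point): centre of the steel screw cap on the jar: 62 mm across, 23 mm high (11.5 mm above and below this point, open below), 0.07 kg; at the start about 50.5 mm above the jar's underside. Unscrews anticlockwise seen from above, in one grasp: turn it about 1.33 rad. A sprung seal presses on the jar's rim with about 10 to 16 N: expect roughly 0.1 to 0.3 N m until it is free
- stamp: rubber stamp, 40 x 50 mm wooden block with an upright round handle, 70 mm high; origin under its centre; bystander
- inkpot: small closed glass pot, 48 mm across and 60 mm high; origin under its centre; bystander (NOT the jar of the job)
- pen_cup: dark steel cup of pens, 72 mm across, cup 95 mm and pens 150 mm high; origin under its centre; bystander
- magnifier: magnifying glass lying flat, lens ring 90 mm across with the origin under its centre, handle 100 mm long, 14 mm thick along its own -x; bystander
- brass_weight: brass weight with a small knob, 44 mm across, 48 mm high; origin under its centre; bystander (NOT the lid knob)
- lid: the same loose lid; origin at the middle of the underside of its strips, 38 mm below the knob's centre
- cap: same cap; origin at the centre of its open underside. Three-lug thread: cap yaw minus jar yaw is -1.41 to -1.25 rad when tight; lugs come free past about -0.28, are mid-gap at 0, meet a stop at about +0.28. The thread raises it about 2 mm. Once free it must rise 15 mm for its underside to clear the jar's rim; pulled up before that, the jar comes too
There are look-alikes about, which are no part of the job. Leave any blue or green look-alike of the lid alone.

How it is judged:
On the way, in this order (a step that is already met when the one before it is completed fails the run):
1. the lid lies flat on the mat, let go (horizontal distance between lid_knob and mat below 0.04 m and height (world z) of lid_knob below 0.047 m and angle between lid_knob's own z axis and vertical below 0.06 rad and contact force between lid and the fingers below 0.05 N and linear speed of lid below 0.02 m/s), for 0.2 s.
2. the cap has come off the thread, the jar still in its nest (z of cap_center in the frame of jar above 0.066 m and contact force between cap and the fingers above 0.5 N and z of jar in the frame of caddy below 0.012 m and angle between jar's own z axis and vertical below 0.06 rad), for 0.2 s.
At the end, for the whole second after the job is handed in: Gripper holds the cap still, level (0.15 rad), within 20 mm of the jar's axis, underside 2 to 49 mm above the rim, within 0.6 rad of the thread gap, touching neither jar nor caddy; jar upright in its nest (up < 4 mm); lid flat on the mat (centres within 40 mm), let go (contact force between cap and the fingers above 1 N and contact force between cap and jar below 0.05 N and contact force between cap and caddy below 0.05 N and z of cap_center in the frame of jar between 0.068 and 0.115 m and horizontal distance between cap_center and jar below 0.02 m and angle between cap_center's own z axis and vertical below 0.15 rad and angle between the x axis of cap_center and the x axis of jar, either way round below 0.6 rad and linear speed of cap below 0.02 m/s and horizontal distance between lid_knob and mat below 0.04 m and height (world z) of lid_knob below 0.047 m and angle between each of lid_knob, jar's own z axis and vertical below 0.06 rad and contact force between lid and the fingers below 0.05 N and z of jar in the frame of caddy below 0.012 m); the arm keeps its last pose, push and grip.
It fails at once if the jar is pulled more than 8 mm up out of its nest, or tipped (z of jar in the frame of caddy above 0.016 m or angle between jar's own z axis and vertical above 0.2 rad).
It fails at once if a bystander on the desk is shifted more than 25 mm or tipped over (distance of any of stamp, inkpot, pen_cup, magnifier, brass_weight from where it was at the start of the episode above 0.025 m or angle between any of stamp, inkpot, pen_cup, magnifier, brass_weight's own z axis and vertical above 0.5 rad).
It also fails if it takes over 56 s, if anything falls off the work surface, if the arm or the gripper's body presses on something with over 40 N, if the wrist force passes 120 N, or if a joint passes its speed limit or range.

## Working session

There is one attempt and no reset: what is moved stays moved. The work goes in short steps, Python scripts to look and compute and a tool call to move; the robot and the scene stay as the last step left them, time stands still between calls to the robot, and variables do not carry over. Pictures are saved under pics/ and viewed, and the job is handed in when it is done.

Besides the shell and the picture viewer there is one more tool, called after "Emit:" as a command line: name --pt "numbers of a row" for each row, then --argument value for the rest. send_rows: Moves the arm, as the interface text tells. Its arguments: {"type":"object","properties":{"plan":{"type":"array"},"claw":{"type":"number"},"newtons":{"type":"number"}},"required":["plan"]}

```bash
ls; mkdir -p pics; python3 - <<'E'
from workcell import get_state, viewer, job, env
import cv2
print(env.grasp_offset, get_state())
for n in ["side","top","wrist"]:
    d=viewer.read_camera(n); cv2.imwrite(f"pics/{n}0.png",d["frame"]); print(n,d["mtx"],d["k1"],d["rvec"],d["tvec"])
E
```

```text
pics
0.0187 {'clock': 0.0, 'joint_pos': array([ 1.05537624e+00,  3.14008417e-01,  4.49578849e-02,  1.30358693e+00,
       -3.06920136e-05,  1.43117941e+00]), 'qvel': array([-0.00029032,  0.00019097,  0.00069135,  0.00055904,  0.00093507,
       -0.00119353]), 'tau': array([-4.22994381e-04, -4.80624390e+01,  2.98535943e+01,  1.94518251e-02,
       -1.63560126e-04,  2.42801065e-06]), 'tcp_pos': array([0.2108057 , 0.53440779, 0.23039568]), 'orientation': array([ 0.69446113,  0.13146612,  0.69485939, -0.13270577]), 'wrist_force': array([-0.01734141, -0.65296421, -1.20774446]), 'ft_torque': array([ 0.0180778 ,  0.03708829, -0.00690479]), 'finger_gap': 0.08527439153931425}
side [[359.47687123   0.         253.84049723]
 [  0.         359.47687123 190.63120142]
 [  0.           0.           1.        ]] -0.07823666997095448 [ 2.34896871 -0.46657545  0.16624553] [-0.53655943  0.19421004  0.85200703]
top [[360.56272917   0.         249.98895555]
 [  0.         360.56272917 190.0869241 ]
 [  0.           0.           1.        ]] -0.11173169044359355 [ 2.16871372 -2.1639755   0.16939551] [-0.07087666  0.53818865  1.0273451 ]
wrist [[281.31738181   0.         264.48064717]
 [  0.         281.31738181 192.62218018]
 [  0.           0.           1.        ]] -0.04252976199538299 [-2.39328788 -1.62919083 -0.2336942 ] [-0.57244974 -0.03538723  0.37854973]
```

View pics/side0.png

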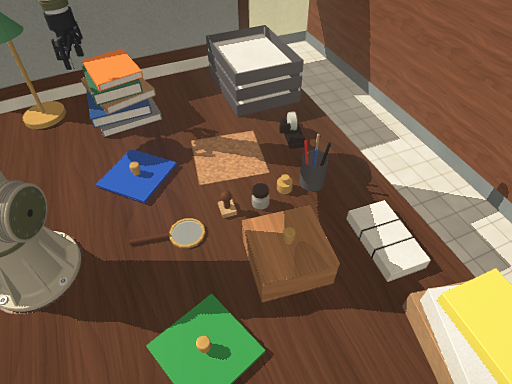

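View pics/top0.png

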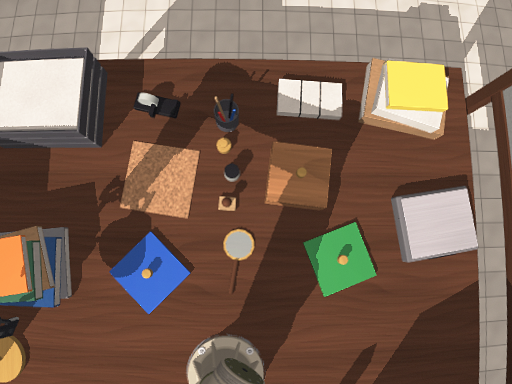

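View pics/wrist0.png

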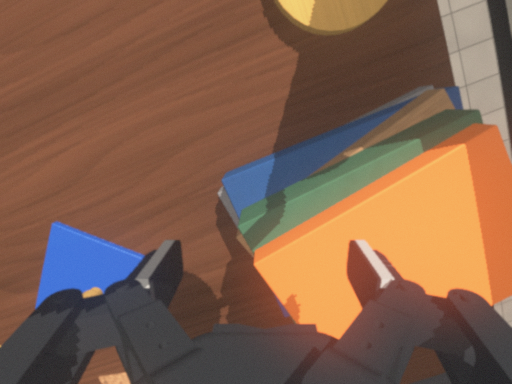

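Candidates in top view: the wooden lid's knob at (302,172), the brass weight at (224,145), and the blue and green look-alike lids at (146,273) and (343,260). The one at (302,172) sits on the wooden caddy, so it fits; I'll confirm it in a crop and measure.

```bash
cat > h.py <<'E'
import numpy as np, cv2
from workcell import get_state, viewer, job, env
from scipy.spatial.transform import Rotation as R
def cam(n):
    d=viewer.read_camera(n); d['R']=cv2.Rodrigues(np.array(d['rvec']))[0]; d['t']=np.array(d['tvec']).ravel(); 
    d['c']=-d['R'].T@d['t']; d['D']=np.array([d['k1'],0,0,0.]); return d
def ray(d,p):
    u=cv2.undistortPoints(np.array(p,float).reshape(-1,1,2),np.array(d['mtx']),d['D']).reshape(-1,2)
    return np.c_[u,np.ones(len(u))]@d['R']
def plane(d,p,z):
    r=ray(d,p); s=(z-d['c'][2])/r[:,2]; return d['c']+s[:,None]*r
def proj(d,P): return cv2.projectPoints(np.array(P,float).reshape(-1,1,3),np.array(d['rvec']),np.array(d['tvec']),np.array(d['mtx']),d['D'])[0].reshape(-1,2)
def tri(d1,p1,d2,p2):
    r1=ray(d1,[p1])[0];r2=ray(d2,[p2])[0]
    A=np.c_[r1,-r2]; s=np.linalg.lstsq(A,d2['c']-d1['c'],rcond=None)[0]
    a=d1['c']+s[0]*r1;b=d2['c']+s[1]*r2; return (a+b)/2,np.linalg.norm(a-b)
def pose():
    s=get_state();q=s['orientation'];return np.array(s['tcp_pos']),R.from_quat([q[1],q[2],q[3],q[0]])
E
python3 - <<'E'
from h import *
t=cam('top');s=cam('side')
a=t['frame'][120:220,90:350];b=s['frame'][195:305,230:345]
cv2.imwrite('pics/ct.png',cv2.resize(a,None,fx=3,fy=3,interpolation=2))
cv2.imwrite('pics/cs.png',cv2.resize(b,None,fx=5,fy=5,interpolation=2))
print(t['c'],s['c'])
print(tri(t,(302,172),s,(289,236)))
E
```

```text
[ 0.40060378 -0.04200287  1.08989029] [ 0.3398663  -0.61467161  0.74712734]
(array([ 0.5787969 , -0.21217682,  0.1083334 ]), np.float64(0.0028398415760601736))
```

View pics/ct.png

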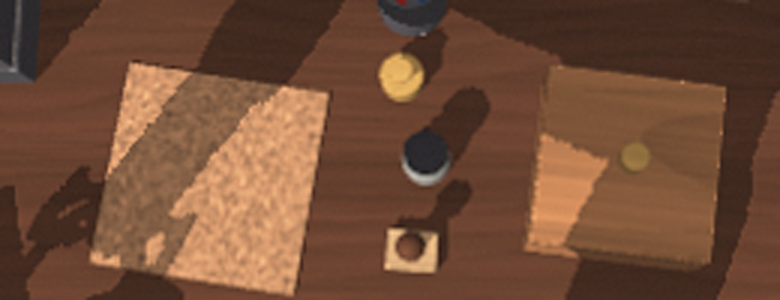

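View pics/cs.png

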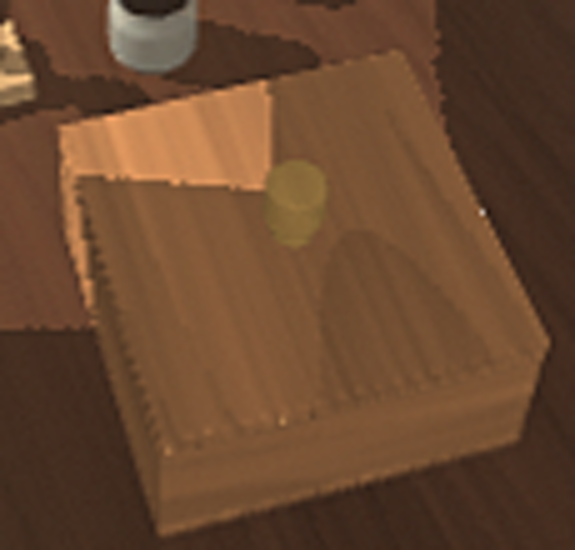

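The crops confirm the wooden lid with its brass knob: top disc at (301.7,172.3) in the top view and (289,231) in the side view.

```bash
python3 - <<'E'
from h import *
t=cam('top');s=cam('side')
ft=lambda L:[(x/3+90-.33,y/3+120-.33) for x,y in L]
fs=lambda L:[(x/5+230-.4,y/5+195-.4) for x,y in L]
def rep(n,P):
    e=np.roll(P,-1,0)-P
    print(n,P.round(4).tolist(),'c',P.mean(0).round(4),'len',np.linalg.norm(e,axis=1).round(3),'ang',np.degrees(np.arctan2(e[:,1],e[:,0])).round(1))
rep('lid side',plane(s,fs([(62,127),(400,52),(548,345),(165,455)]),.086))
rep('lid top',plane(t,ft([(549,67),(727,87),(712,262),(527,248)]),.086))
rep('mat',plane(t,ft([(128,62),(330,93),(295,296),(90,262)]),.003))
print(plane(t,ft([(635,157)]),.12),plane(s,fs([(295,181)]),.12),plane(s,fs([(295,203)]),.108))
print(tri(t,ft([(635,157)])[0],s,fs([(295,181)])[0]))
for n,p,z in [('weight',(402,77),.048),('ink',(426,153),.06),('stamp',(410,246),.07),('cup',(412,5),.095)]:
    print(n,plane(t,ft([p]),z))
# mat by colour
hsv=cv2.cvtColor(t['frame'],cv2.COLOR_BGR2HSV)
p,Rr=pose(); print(p,Rr.as_matrix().round(3))
E
```

```text
lid side [[0.5043, -0.1139, 0.086], [0.6722, -0.1342, 0.086], [0.6524, -0.3046, 0.086], [0.4822, -0.2888, 0.086]] c [ 0.5778 -0.2104  0.086 ] len [0.169 0.171 0.171 0.176] ang [ -6.9 -96.6 174.7  82.8]
lid top [[0.6713, -0.1335, 0.086], [0.6535, -0.3055, 0.086], [0.4845, -0.2859, 0.086], [0.4974, -0.1114, 0.086]] c [ 0.5767 -0.2091  0.086 ] len [0.173 0.17  0.175 0.175] ang [-95.9 173.4  85.8  -7.2]
mat [[0.6975, 0.2961, 0.003], [0.6647, 0.0848, 0.003], [0.4562, 0.116, 0.003], [0.4892, 0.3257, 0.003]] c [0.5769 0.2056 0.003 ] len [0.214 0.211 0.212 0.21 ] ang [-98.8 171.5  81.   -8.1]
[[ 0.57804616 -0.20867924  0.12      ]] [[ 0.57824979 -0.20661213  0.12      ]] [[ 0.57759208 -0.20956733  0.108     ]]
(array([ 0.57746014, -0.20822095,  0.1224535 ]), np.float64(0.00027732102816454635))
weight [[0.67024454 0.00872787 0.048     ]]
ink [[ 0.59177425 -0.01589906  0.06      ]]
stamp [[ 0.50047007 -0.00166055  0.07      ]]
cup [[ 0.72888335 -0.002218    0.095     ]]
[0.2109722  0.53479503 0.23109154] [[-0.     0.367  0.93 ]
 [-0.     0.93  -0.367]
 [-1.    -0.    -0.   ]]
```

```bash
cat >> h.py <<'E'
def to(x,y,z,yaw=None):
    p,r=pose(); d=r.inv().apply(np.array([x,y,z])-p)*1000
    print('tcp',p.round(4),'shift mm',d.round(1))
    M=r.as_matrix(); print('yaw_y',np.degrees(np.arctan2(M[1,1],M[0,1])).round(2),'tilt',M[2].round(4))
E
python3 -c "
from h import *
to(.578,-.209,.231)"
```

```text
tcp [0.211  0.5348 0.2311] shift mm [ 3.000e-01 -5.572e+02  6.144e+02]
yaw_y 68.47 tilt [-1.e+00 -4.e-04 -1.e-04]
```

Emit:
send_rows --pt "0 -28 31 0 0 0" --pt "0 -56 61 0 0 0" --pt "0 -84 92 0 0 0" --pt "0 -112 123 0 0 0" --pt "0 -140 154 0 0 0" --pt "0 -168 185 0 0 0" --pt "0 -196 216 0 0 0" --pt "0 -224 247 0 0 0" --pt "0 -252 278 0 0 0" --pt "0 -280 309 0 0 0" --claw 70

```text
clock: 1.6
tcp_pos: [0.3962, 0.1598, 0.2315]
orientation: [0.695, 0.132, 0.694, -0.132]
wrist_force: [0.4, -0.5, 0.0]
finger_gap: 0.0701
```

Emit:
send_rows --pt "0 -35 39 0 0 0" --pt "0 -70 77 0 0 0" --pt "0 -105 115 0 0 0" --pt "0 -140 154 0 0 0" --pt "0 -175 193 0 0 0" --pt "0 -210 231 0 0 0" --pt "0 -245 270 0 0 0" --pt "0 -277 305 0 0 0" --pt "0 -277 305 0 0 0" --pt "0 -277 305 0 0 0"

```text
clock: 2.85
tcp_pos: [0.5773, -0.2083, 0.2309]
orientation: [0.694, 0.132, 0.695, -0.132]
wrist_force: [-0.2, -0.1, -0.2]
finger_gap: 0.0703
```

```bash
python3 - <<'E'
from h import *
d=cam('wrist');cv2.imwrite('pics/w1.png',d['frame']);print(proj(d,[[.578,-.209,.12]]))
to(.578,-.209,.094)
print(get_state()['finger_gap'],get_state()['clock'])
E
```

```text
[[265.92513701 192.17178767]]
tcp [ 0.5773 -0.2078  0.2312] shift mm [137.2  -1.    1.2]
yaw_y 68.49 tilt [-1.e+00  4.e-04 -8.e-04]
0.07013930321908446 2.9
```

View pics/w1.png

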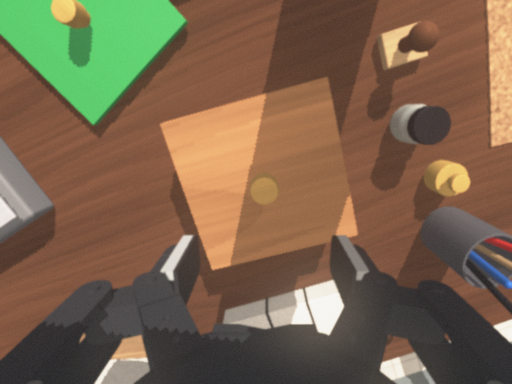

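The wrist view shows the knob disc at (264,190), about 2 px from the predicted (266,192), so the measurement agrees. Descending.

Emit:
send_rows --pt "18 0 0 0 0 0" --pt "36 -1 1 0 0 0" --pt "54 -1 1 0 0 0" --pt "72 -1 1 0 0 0" --pt "90 -1 1 0 0 0" --pt "106 -1 1 0 0 0" --pt "120 -1 1 0 0 0" --pt "130 -1 1 0 0 0" --pt "137 -1 1 0 0 0" --pt "137 -1 1 0 0 0"

```text
clock: 4.15
tcp_pos: [0.5781, -0.2098, 0.0938]
orientation: [0.694, 0.132, 0.695, -0.132]
wrist_force: [0.8, -0.1, 0.5]
finger_gap: 0.0702
```

Emit:
send_rows --pt "0 0 0 0 0 0" --pt "0 0 0 0 0 0" --pt "0 0 0 0 0 0" --pt "0 0 0 0 0 0" --pt "0 0 0 0 0 0" --pt "0 0 0 0 0 0" --pt "0 0 0 0 0 0" --pt "0 0 0 0 0 0" --pt "0 0 0 0 0 0" --pt "0 0 0 0 0 0" --claw 5 --newtons 60

```text
clock: 5.4
tcp_pos: [0.5788, -0.2099, 0.0951]
orientation: [0.695, 0.132, 0.694, -0.132]
wrist_force: [-0.7, 1.9, 5.6]
finger_gap: 0.0263
```

Emit:
send_rows --pt "-2 0 0 0 0 0" --pt "-6 0 0 0 0 0" --pt "-12 0 0 0 0 0" --pt "-20 0 0 0 0 0" --pt "-35 0 0 0 0 0" --pt "-52 0 0 0 0 0" --pt "-70 0 0 0 0 0" --pt "-88 0 0 0 0 0" --pt "-100 0 0 0 0 0" --pt "-105 0 0 0 0 0"

```text
clock: 6.65
tcp_pos: [0.5788, -0.2101, 0.2006]
orientation: [0.695, 0.132, 0.694, -0.132]
wrist_force: [-1.0, 0.3, -3.5]
finger_gap: 0.0262
```

```bash
python3 - <<'E'
from h import *
d=cam('side');cv2.imwrite('pics/s2.png',d['frame'])
t=cam('top');cv2.imwrite('pics/t2.png',t['frame'])
to(.577,.206,.235)
E
```

```text
tcp [ 0.5786 -0.21    0.1998] shift mm [ -35.3  386.4 -154.1]
yaw_y 68.47 tilt [-1.e+00  0.e+00  9.e-04]
```

View pics/s2.png

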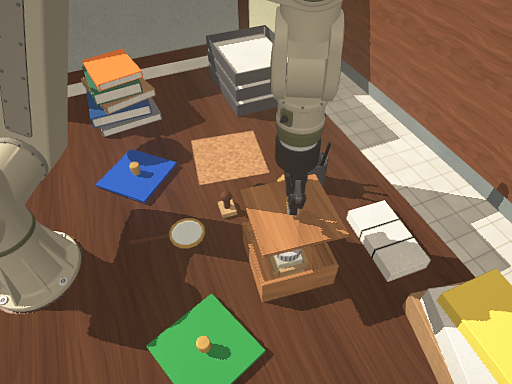

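View pics/t2.png

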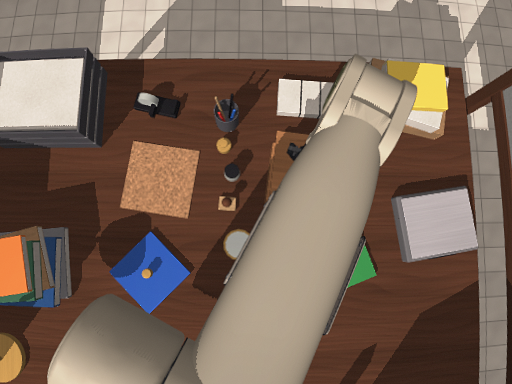

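```bash
python3 - <<'E'
from h import *
d=cam('side');f=d['frame'].copy()
a=np.radians(-6.7);u=np.array([np.cos(a),np.sin(a)]);v=np.array([-u[1],u[0]])
c=np.array([.5783,-.2095])
P=[[*(c+.086*(i*u+j*v)),.191] for i,j in((1,1),(1,-1),(-1,-1),(-1,1))]
q=proj(d,P);print(q)
f=cv2.resize(f[150:310,200:400],None,fx=4,fy=4,interpolation=2)
cv2.polylines(f,[((q-[200,150])*4).astype(int).reshape(-1,1,2)],True,(0,0,255),1)
cv2.imwrite('pics/s3.png',f)
E
```

```text
[[314.90609591 173.74777315]
 [348.84672238 234.18910545]
 [262.35697607 255.62006065]
 [239.56808154 189.48223925]]
```

View pics/s3.png

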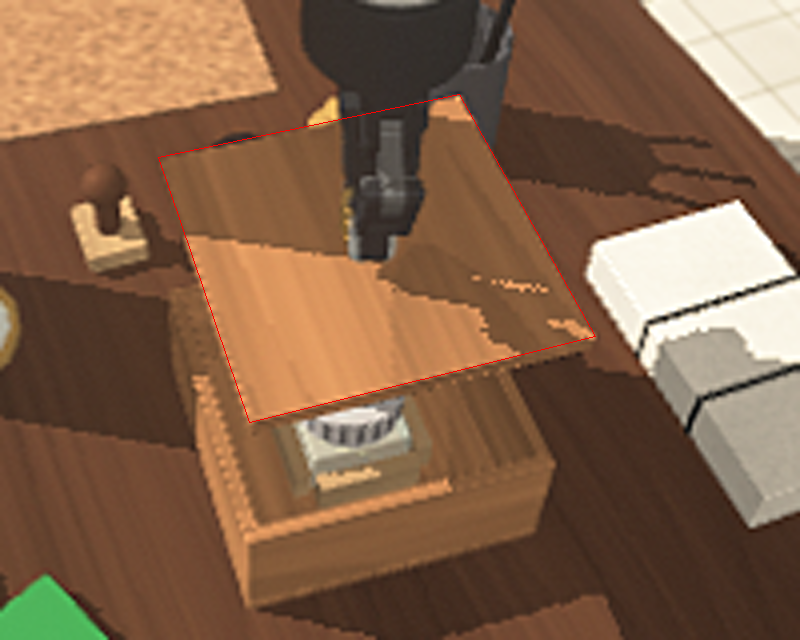

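The drawn level outline matches the lid to a pixel, so the lid is held level. Carry to the mat.

Emit:
send_rows --pt "-15 4 -2 0 0 0" --pt "-28 15 -6 0 0 0" --pt "-35 35 -14 0 0 0" --pt "-35 60 -24 0 0 0" --pt "-35 88 -35 0 0 0" --pt "-35 118 -47 0 0 0" --pt "-35 148 -59 0 0 0" --pt "-35 178 -71 0 0 0" --pt "-35 208 -83 0 0 0" --pt "-35 238 -95 0 0 0"

```text
clock: 8.05
tcp_pos: [0.5767, 0.049, 0.2349]
orientation: [0.695, 0.132, 0.695, -0.131]
wrist_force: [0.8, -0.5, -2.9]
finger_gap: 0.0258
```

Emit:
send_rows --pt "0 28 -11 0 0 0" --pt "0 55 -22 0 0 0" --pt "0 80 -32 0 0 0" --pt "0 103 -41 0 0 0" --pt "0 122 -49 0 0 0" --pt "0 136 -54 0 0 0" --pt "0 144 -58 0 0 0" --pt "0 148 -59 0 0 0" --pt "0 148 -59 0 0 0" --pt "0 148 -59 0 0 0"

```text
clock: 9.3
tcp_pos: [0.5769, 0.2051, 0.2343]
orientation: [0.695, 0.132, 0.695, -0.132]
wrist_force: [1.3, 0.3, -3.8]
finger_gap: 0.0257
```

```bash
python3 - <<'E'
from h import *
d=cam('side');cv2.imwrite('pics/s4.png',d['frame'])
to(.577,.206,.030)
E
```

```text
tcp [0.5769 0.2051 0.2343] shift mm [ 2.043e+02  1.000e+00 -2.000e-01]
yaw_y 68.41 tilt [-1.e+00 -1.e-04 -0.e+00]
```

View pics/s4.png

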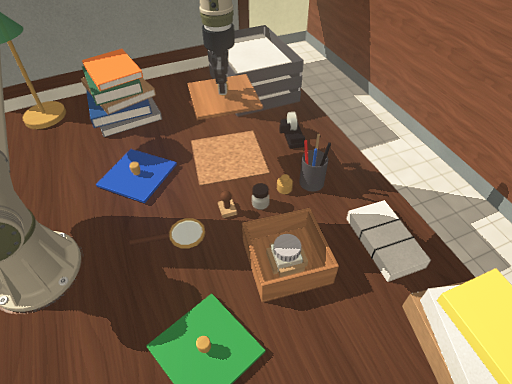

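Emit:
send_rows --pt "15 0 0 0 0 0" --pt "40 0 0 0 0 0" --pt "68 0 0 0 0 0" --pt "96 0 0 0 0 0" --pt "124 0 0 0 0 0" --pt "150 0 0 0 0 0" --pt "172 0 0 0 0 0" --pt "186 0 0 0 0 0" --pt "194 0 0 0 0 0" --pt "198 0 0 0 0 0"

```text
clock: 10.6
tcp_pos: [0.5769, 0.2057, 0.0362]
orientation: [0.695, 0.132, 0.695, -0.132]
wrist_force: [-1.1, -0.1, -3.5]
finger_gap: 0.0261
```

Emit:
send_rows --pt "1 0 0 0 0 0" --pt "2 0 0 0 0 0" --pt "3 0 0 0 0 0" --pt "4 0 0 0 0 0" --pt "5 0 0 0 0 0" --pt "6 0 0 0 0 0" --pt "7 0 0 0 0 0" --pt "8 0 0 0 0 0" --pt "8 0 0 0 0 0" --pt "8 0 0 0 0 0"

```text
clock: 11.85
tcp_pos: [0.5768, 0.2057, 0.0283]
orientation: [0.695, 0.132, 0.695, -0.132]
wrist_force: [-0.4, 0.7, -2.4]
finger_gap: 0.0264
```

Emit:
send_rows --pt "0.5 0 0 0 0 0" --pt "1 0 0 0 0 0" --pt "1.5 0 0 0 0 0" --pt "1.5 0 0 0 0 0" --pt "1.5 0 0 0 0 0" --pt "1.5 0 0 0 0 0" --pt "1.5 0 0 0 0 0" --pt "1.5 0 0 0 0 0" --pt "1.5 0 0 0 0 0" --pt "1.5 0 0 0 0 0"

```text
clock: 13.1
tcp_pos: [0.5769, 0.2057, 0.0281]
orientation: [0.695, 0.132, 0.694, -0.132]
wrist_force: [-3.6, -0.7, 5.9]
finger_gap: 0.026
```

Emit:
send_rows --pt "0 0 0 0 0 0" --pt "0 0 0 0 0 0" --pt "0 0 0 0 0 0" --pt "0 0 0 0 0 0" --pt "-3 0 0 0 0 0" --pt "-10 0 0 0 0 0" --pt "-20 0 0 0 0 0" --pt "-40 0 0 0 0 0" --pt "-70 0 0 0 0 0" --pt "-100 0 0 0 0 0" --claw 60

```text
clock: 14.35
tcp_pos: [0.5768, 0.2057, 0.1285]
orientation: [0.695, 0.132, 0.694, -0.132]
wrist_force: [0.4, 0.3, -0.1]
finger_gap: 0.0604
```

```bash
python3 - <<'E'
from h import *
d=cam('side');f=d['frame'].copy();cv2.imwrite('pics/s5.png',f)
cv2.imwrite('pics/s5c.png',cv2.resize(f[200:310,230:350],None,fx=5,fy=5,interpolation=2))
a=np.radians(-6.7);u=np.array([np.cos(a),np.sin(a)]);v=np.array([-u[1],u[0]])
c=np.array([.5765,.206])
P=[[*(c+.086*(i*u+j*v)),.019] for i,j in((1,1),(1,-1),(-1,-1),(-1,1))]
q=proj(d,P)
f=cv2.resize(f[50:200,150:330],None,fx=4,fy=4,interpolation=2)
cv2.polylines(f,[((q-[150,50])*4).astype(int).reshape(-1,1,2)],True,(0,0,255),1)
cv2.imwrite('pics/s5m.png',f)
to(.578,-.209,.235)
E
```

```text
tcp [0.5791 0.2063 0.1332] shift mm [-102.5 -386.3  152. ]
yaw_y 68.47 tilt [-1.      0.0041  0.006 ]
```

View pics/s5m.png

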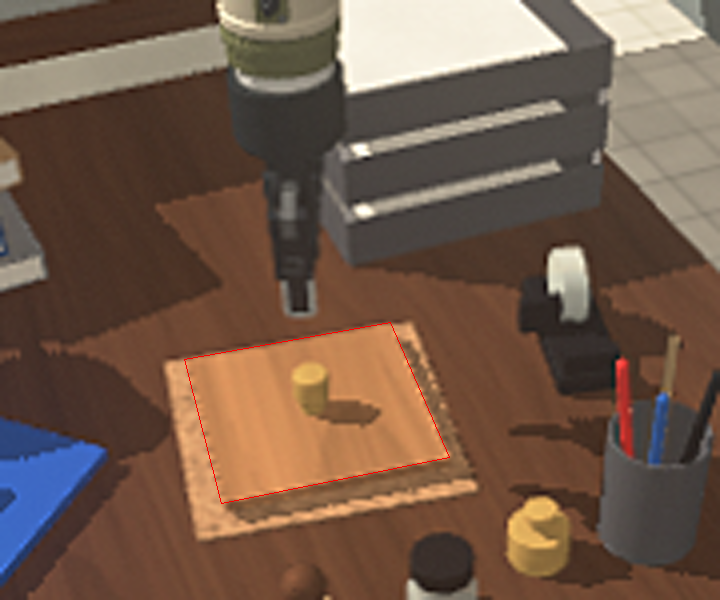

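View pics/s5c.png

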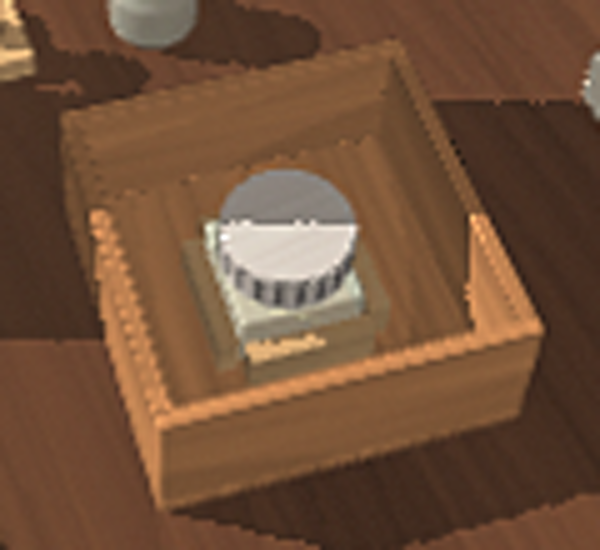

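The lid lies flat on the mat, matching the level outline. Now the cap: in the side view its top disc is at about (287,245). Measuring in the top view too.

```bash
python3 - <<'E'
from h import *
s=cam('side');t=cam('top')
print('side',plane(s,[(287.2,244.6)],.070))
q=proj(t,[[.577,-.209,.07]])[0];print(q)
x,y=q.astype(int)
cv2.imwrite('pics/t5.png',cv2.resize(t['frame'][y-45:y+45,x-45:x+45],None,fx=6,fy=6,interpolation=2)); print(x,y)
to(.577,-.209,.2)
E
```

```text
side [[ 0.57735771 -0.20787103  0.07      ]]
[298.56290026 175.46208422]
298 175
tcp [0.5785 0.2061 0.1296] shift mm [ -70.9 -386.5  151.3]
yaw_y 68.47 tilt [-1.      0.0029  0.0042]
```

View pics/t5.png

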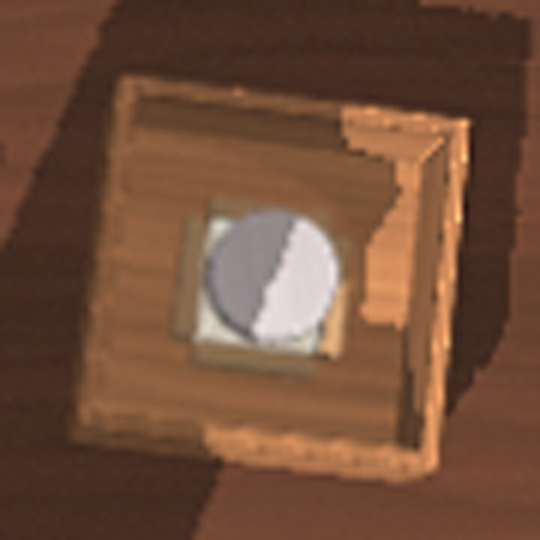

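Cap top disc in the top view is at (298.1,175.2), giving a cap centre near (0.577,-0.208); the two views agree within 1 mm.

Emit:
send_rows --pt "-25 0 0 0 0 0" --pt "-50 -20 8 0 0 0" --pt "-71 -45 18 0 0 0" --pt "-71 -80 31 0 0 0" --pt "-71 -118 46 0 0 0" --pt "-71 -156 61 0 0 0" --pt "-71 -194 76 0 0 0" --pt "-71 -232 91 0 0 0" --pt "-71 -270 106 0 0 0" --pt "-71 -300 118 0 0 0" --claw 80

```text
clock: 15.75
tcp_pos: [0.5757, -0.1181, 0.1967]
orientation: [0.694, 0.132, 0.695, -0.132]
wrist_force: [0.6, 0.2, -0.4]
finger_gap: 0.0797
```

Emit:
send_rows --pt "0 -28 11 0 0 0" --pt "0 -52 20 0 0 0" --pt "0 -70 27 0 0 0" --pt "0 -80 31 0 0 0" --pt "0 -85 33 0 0 0" --pt "0 -86 34 0 0 0" --pt "0 -86 34 0 0 0" --pt "0 -86 34 0 0 0" --pt "0 -86 34 0 0 0" --pt "0 -86 34 0 0 0"

```text
clock: 17.0
tcp_pos: [0.5765, -0.2089, 0.1978]
orientation: [0.695, 0.132, 0.695, -0.132]
wrist_force: [0.2, 0.4, 0.8]
finger_gap: 0.0799
```

```bash
python3 - <<'E'
from h import *
d=cam('wrist');cv2.imwrite('pics/w6.png',d['frame']);print(proj(d,[[.5773,-.2083,.07]]))
to(.5773,-.2083,.060);print(get_state()['finger_gap'])
E
```

```text
[[267.1446597 186.8577288]]
tcp [ 0.5765 -0.209   0.1978] shift mm [137.8   0.9   0.5]
yaw_y 68.48 tilt [-1.e+00  1.e-04  1.e-04]
0.08003836439295865
```

View pics/w6.png

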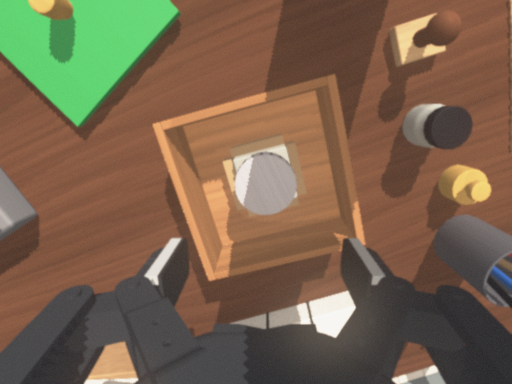

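```bash
python3 - <<'E'
from h import *
d=cam('wrist');g=d['frame'].copy()
P=plane(d,[(265.5,183.5)],.07);print(P)
p,r=pose();print(r.inv().apply(P[0]-p)*1000, r.inv().apply(np.array([.5773,-.2083,.07])-p)*1000)
cv2.imwrite('pics/w6c.png',cv2.resize(g[110:260,180:340],None,fx=4,fy=4,interpolation=2))
E
```

```text
[[ 0.5734751  -0.20862238  0.07      ]]
[127.81418981  -0.73453649  -2.99699376] [127.81457111   0.96874791   0.44286575]
```

View pics/w6c.png

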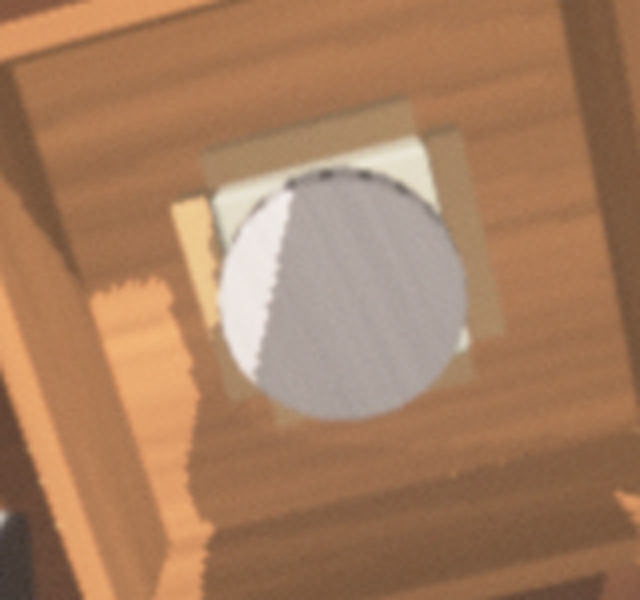

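Emit:
send_rows --pt "15 0 0 0 0 0" --pt "38 0 0 0 0 0" --pt "62 0 0 0 0 0" --pt "86 0 0 0 0 0" --pt "108 0 0 0 0 0" --pt "126 0 0 0 0 0" --pt "139 0 0 0 0 0" --pt "146 0 0 0 0 0" --pt "150 0 0 0 0 0" --pt "152 0 0 0 0 0"

```text
clock: 18.35
tcp_pos: [0.5768, -0.2093, 0.046]
orientation: [0.695, 0.132, 0.694, -0.132]
wrist_force: [0.1, 0.8, -0.7]
finger_gap: 0.0799
```

```bash
python3 - <<'E'
from h import *
d=cam('side');g=d['frame'];cv2.imwrite('pics/s7.png',cv2.resize(g[170:310,220:370],None,fx=5,fy=4.2,interpolation=2))
to(.577,-.2083,.045);print(get_state()['wrist_force'])
E
```

```text
tcp [ 0.5767 -0.2092  0.0459] shift mm [ 0.9  1.  -0.1]
yaw_y 68.47 tilt [-1.e+00  1.e-04  6.e-04]
[-0.0516849   0.31090681  0.68692966]
```

View pics/s7.png

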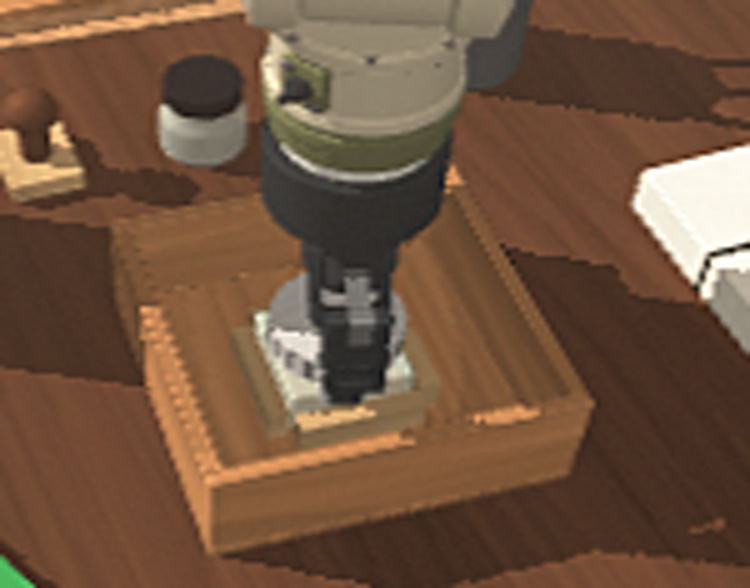

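Emit:
send_rows --pt "0 0 0 0 0 0" --pt "0 0 0 0 0 0" --pt "0 0 0 0 0 0" --pt "0 0 0 0 0 0" --pt "0 0 0 0 0 0" --pt "0 0 0 0 0 0" --pt "0 0 0 0 0 0" --pt "0 0 0 0 0 0" --pt "0 0 0 0 0 0" --pt "0 0 0 0 0 0" --claw 50 --newtons 60

```text
clock: 19.65
tcp_pos: [0.5771, -0.2088, 0.047]
orientation: [0.695, 0.132, 0.694, -0.132]
wrist_force: [-1.4, 2.6, 4.5]
finger_gap: 0.0608
```

```bash
python3 - <<'E'
from h import *
d=cam('side');g=d['frame'];cv2.imwrite('pics/s8.png',cv2.resize(g[170:310,220:370],None,fx=5,fy=4.2,interpolation=2))
d=cam('wrist');cv2.imwrite('pics/w8.png',d['frame'])
s=get_state();to(.577,-.2083,.045);print(s['wrist_force'],s['ft_torque'],s['finger_gap'],s['joint_pos'])
E
```

```text
tcp [ 0.5771 -0.2088  0.047 ] shift mm [ 2.   0.4 -0.3]
yaw_y 68.49 tilt [-1.      0.0011  0.0015]
[-1.68585444  1.93370058  6.2277487 ] [0.71656196 0.05195823 0.00780606] 0.0606601741067596 [-0.47845621  0.49639794 -0.14758264  0.92545667  0.00123974 -0.10301873]
```

View pics/s8.png

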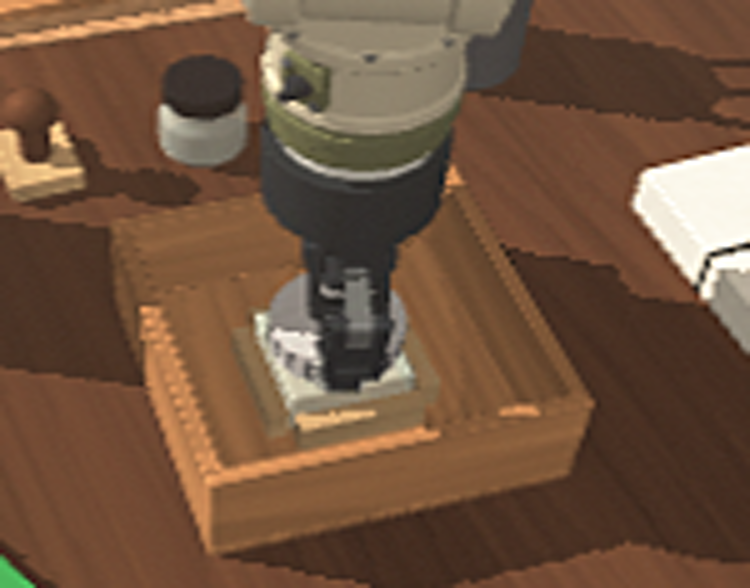

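View pics/w8.png

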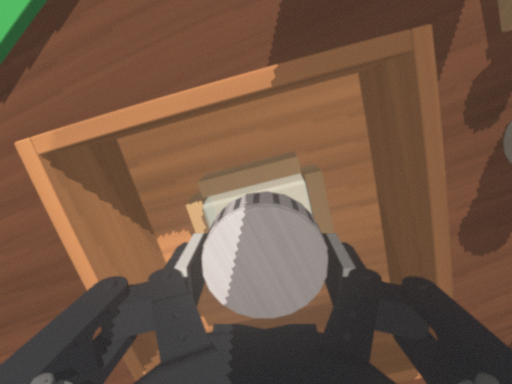

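The cap is gripped centrally: cap centre (265,255) in the wrist view, pads touching on either side. Starting the unscrewing.

Emit:
send_rows --pt "0 0 0 -4 0 0" --pt "-0.2 0 0 -8 0 0" --pt "-0.3 0 0 -12 0 0" --pt "-0.4 0 0 -16 0 0" --pt "-0.5 0 0 -20 0 0" --pt "-0.6 0 0 -24 0 0" --pt "-0.7 0 0 -28 0 0" --pt "-0.8 0 0 -32 0 0" --pt "-0.9 0 0 -36 0 0" --pt "-1 0 0 -40 0 0"

```text
clock: 21.0
tcp_pos: [0.577, -0.2101, 0.0483]
orientation: [0.698, -0.115, 0.697, 0.113]
wrist_force: [-1.5, -1.4, 5.7]
finger_gap: 0.0603
```

```bash
python3 - <<'E'
from h import *
d=cam('wrist');cv2.imwrite('pics/w9.png',d['frame'])
s=get_state();to(.577,-.2083,.045);print(s['wrist_force'],s['ft_torque'],s['finger_gap'],s['joint_pos'])
E
```

```text
tcp [ 0.5771 -0.2101  0.0483] shift mm [3.3 1.8 0.5]
yaw_y 108.69 tilt [-1.     -0.0023  0.0011]
[-1.95963456 -0.38618552  6.1147098 ] [ 0.1039808   0.46991907 -0.00916362] 0.06068523324480891 [-4.79423622e-01  4.95315170e-01 -1.45874976e-01  9.27206733e-01
 -8.21575696e-04 -8.05587057e-01]
```

View pics/w9.png

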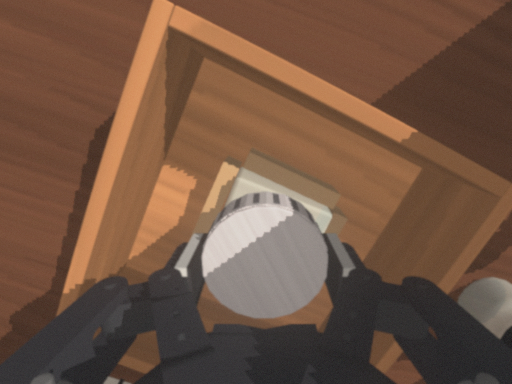

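```bash
python3 - <<'E'
import cv2,numpy as np
a=[cv2.resize(cv2.createCLAHE(4,(4,4)).apply(cv2.imread(f'pics/{n}.png',0)[180:330,195:340]),None,fx=2.7,fy=4,interpolation=2) for n in('w8','w9')]
cv2.imwrite('pics/cmp.png',np.hstack(a))
E
```

```text
(no output)
```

View pics/cmp.png

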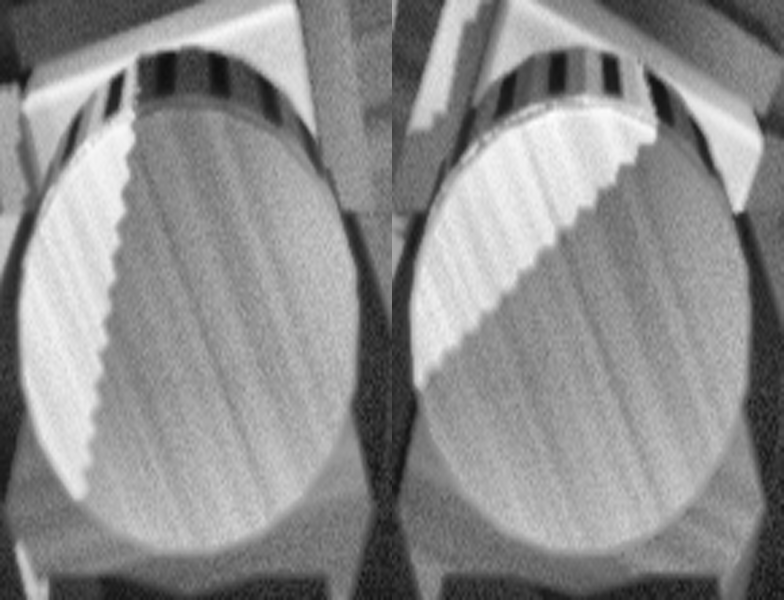

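Brush lines and ribs stay fixed relative to the fingers while the jar corner has turned, so the cap is turning without slip. Continuing to 76°.

Emit:
send_rows --pt "-0.1 0 0 -4 0 0" --pt "-0.2 0 0 -8 0 0" --pt "-0.3 0 0 -12 0 0" --pt "-0.4 0 0 -16 0 0" --pt "-0.5 0 0 -20 0 0" --pt "-0.6 0 0 -24 0 0" --pt "-0.7 0 0 -28 0 0" --pt "-0.8 0 0 -32 0 0" --pt "-0.9 0 0 -36 0 0" --pt "-0.9 0 0 -36 0 0"

```text
clock: 22.3
tcp_pos: [0.5782, -0.21, 0.0498]
orientation: [0.63, -0.325, 0.628, 0.322]
wrist_force: [0.1, 0.3, 7.0]
finger_gap: 0.0608
```

```bash
python3 - <<'E'
from h import *
d=cam('wrist');cv2.imwrite('pics/w10.png',d['frame'])
s=get_state();to(.577,-.2083,.045);print(s['wrist_force'],s['ft_torque'],s['finger_gap'],s['joint_pos'])
a=cv2.imread('pics/w9.png')
cv2.imwrite('pics/cmp2.png',np.hstack([cv2.resize(x[170:330,190:345],None,fx=2.5,fy=3,interpolation=2) for x in(a,d['frame'])]))
E
```

```text
tcp [ 0.5782 -0.21    0.0498] shift mm [4.8 2.  0.6]
yaw_y 144.48 tilt [-1.0e+00 -4.4e-03  7.0e-04]
[ 0.46215717 -0.33763293  7.46905098] [0.16674476 0.09927528 0.0394604 ] 0.060457295061444385 [-4.78792597e-01  4.94032544e-01 -1.43790178e-01  9.28472957e-01
  9.05208719e-05 -1.42965259e+00]
```

View pics/cmp2.png

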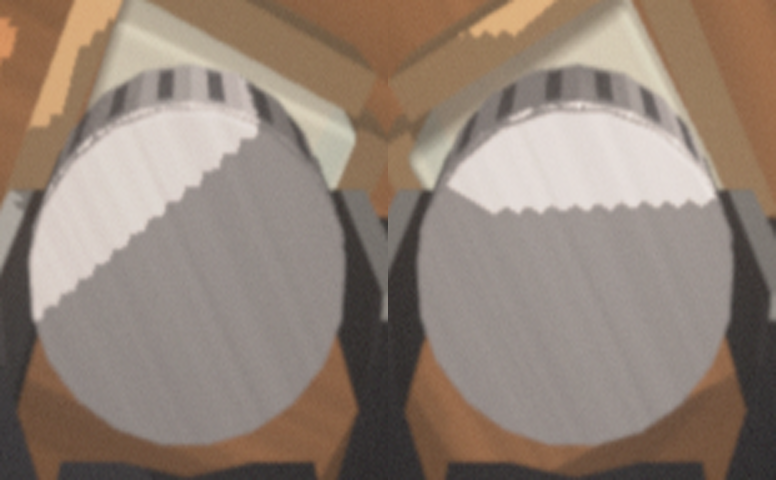

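Ribs seem to have shifted about half a pitch in the fingers (±6° of slip?). Quantifying from the brush lines rectified to the cap's plane.

```bash
cat > rot.py <<'E'
from h import *
def rect(d,p,r,ztop,N=400):
    # tool y,z plane patch of 60mm at cap top
    g=(np.arange(N)/N-.5)*.064; Y,Z=np.meshgrid(g,g)
    c=p.copy();c[2]=ztop
    W=c+Y[...,None]*r.as_matrix()[:,1]+Z[...,None]*r.as_matrix()[:,2]
    W[...,2]=ztop
    q=proj(d,W.reshape(-1,3)).reshape(N,N,2).astype(np.float32)
    return cv2.remap(cv2.cvtColor(d['frame'],cv2.COLOR_BGR2GRAY),q,None,cv2.INTER_CUBIC)
def polar(im,r0=30,r1=180):
    return cv2.warpPolar(im,(200,720),(200,200),200,cv2.INTER_LINEAR)
E
python3 - <<'E'
from rot import *
from workcell import viewer
# extrinsics relative to tool are fixed: derive from current reading and reuse
d=cam('wrist');p,r=pose()
ims=[]
for n in('w8','w9','w10'):
    e=dict(d);e['frame']=cv2.imread(f'pics/{n}.png');ims.append(rect(e,p,r,p[2]+.023))
cv2.imwrite('pics/rect.png',cv2.resize(np.hstack(ims),(795,265)))
for im in ims:
    f=im.astype(float); f=cv2.GaussianBlur(f,(0,0),3)
    yy,xx=np.mgrid[:400,:400]; best=[]
    hp=f-cv2.GaussianBlur(f,(0,0),18)
    gx=cv2.Sobel(hp,6,1,0);gy=cv2.Sobel(hp,6,0,1);m=(np.hypot(xx-200,yy-200)<150)
    mag=np.hypot(gx,gy); m&=(mag<np.percentile(mag[m],85))
    # exclude neighbourhood of the shadow edge
    m=cv2.erode((m).astype(np.uint8),np.ones((5,5)))>0
    th=.5*np.arctan2(2*(gx*gy)[m].sum(),(gx**2-gy**2)[m].sum());print(np.degrees(th),m.sum())
E
```

```text
-20.046408973628978 55434
-24.270465490580214 55385
-28.151319675633946 55480
```

View pics/rect.png

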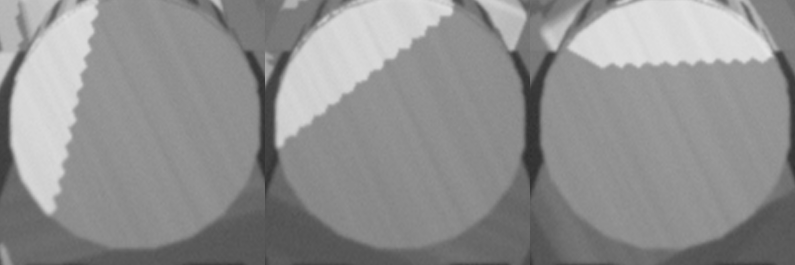

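```bash
python3 - <<'E'
from rot import *
d=cam('wrist');p,r=pose()
ims=[]
for n in('w8','w9','w10'):
    e=dict(d);e['frame']=cv2.imread(f'pics/{n}.png');ims.append(rect(e,p,r,p[2]+.023))
yy,xx=np.mgrid[:400,:400];m=(np.hypot(xx-235,yy-255)<85)
for im in ims:
    f=cv2.GaussianBlur(im.astype(float),(0,0),4)
    hp=f-cv2.GaussianBlur(f,(0,0),14)
    gx=cv2.Sobel(hp,6,1,0);gy=cv2.Sobel(hp,6,0,1)
    A=(gx**2-gy**2)[m].sum();B=2*(gx*gy)[m].sum();C=(gx**2+gy**2)[m].sum()
    print(np.degrees(.5*np.arctan2(B,A)),np.hypot(A,B)/C)
# rib profile: side face row below the top rim, in direction of image top
out=[]
for n in('w8','w9','w10'):
    g=cv2.imread(f'pics/{n}.png',0).astype(float)
    # points on side wall 5mm below top
    z=p[2]+.023-.008
    ph=np.radians(np.arange(-50,50.1,.5)); M=r.as_matrix()
    best=None
    W=np.array([p+.031*(np.sin(a)*M[:,1]-np.cos(a)*M[:,2]) for a in ph]);W[:,2]=z
    q=proj(d,W).astype(np.float32).reshape(1,-1,2)
    v=cv2.remap(g.astype(np.float32),q,None,cv2.INTER_LINEAR)[0]
    v=v-cv2.GaussianBlur(v.reshape(1,-1),(0,0),14)[0]; v/=cv2.GaussianBlur(abs(v).reshape(1,-1),(0,0),14)[0]; out.append(v)
    k=np.arange(len(ph)); 
    sp=[(abs((v*np.exp(-2j*np.pi*ph*N/(2*np.pi))).sum()),N) for N in range(20,60)]
    print(n,q[0,100],sorted(sp)[-3:])
for N in (28,30,32,36):
    print(N,[np.degrees(np.angle((v*np.exp(-1j*ph*N)).sum())/N).round(2) for v in out],360/N)
E
```

```text
-25.491045618614564 0.7614511334568936
-26.485656206621062 0.7926485592015013
-26.127868285622416 0.7730480025113527
w8 [263.24924 204.04095] [(np.float64(83.04140675106323), 26), (np.float64(90.76189195168048), 25), (np.float64(98.72719077130695), 20)]
w9 [263.24924 204.04095] [(np.float64(38.59462660366283), 45), (np.float64(66.52861972058844), 21), (np.float64(94.43092613613139), 20)]
w10 [263.24924 204.04095] [(np.float64(71.75609958157841), 26), (np.float64(90.90477898217733), 21), (np.float64(104.24024389996573), 20)]
28 [np.float64(-6.09), np.float64(0.52), np.float64(-5.83)] 12.857142857142858
30 [np.float64(-1.35), np.float64(0.5), np.float64(-0.62)] 12.0
32 [np.float64(-2.94), np.float64(-4.3), np.float64(-1.88)] 11.25
36 [np.float64(0.45), np.float64(-0.88), np.float64(-1.1)] 10.0
```

Using only the region clear of the shadow edge, brush-line angles are -25.5°, -26.5° and -26.1°. That means no slip, and the cap has really turned 76°. Lifting gently and checking that the jar stays.

Emit:
send_rows --pt "-0.5 0 0 0 0 0" --pt "-1 0 0 0 0 0" --pt "-1.5 0 0 0 0 0" --pt "-2 0 0 0 0 0" --pt "-2.5 0 0 0 0 0" --pt "-3 0 0 0 0 0" --pt "-3.5 0 0 0 0 0" --pt "-4 0 0 0 0 0" --pt "-4 0 0 0 0 0" --pt "-4 0 0 0 0 0"

```text
clock: 23.7
tcp_pos: [0.5761, -0.209, 0.0511]
orientation: [0.629, -0.323, 0.629, 0.324]
wrist_force: [1.9, -2.3, -2.1]
finger_gap: 0.0602
```

```bash
python3 - <<'E'
from h import *
d=cam('wrist')
s=get_state();to(.577,-.2083,.045);print(s['wrist_force'],s['ft_torque'],s['finger_gap'])
e=cam('side')
cv2.imwrite('pics/c11.png',np.hstack([cv2.resize(d['frame'][150:330,170:365],None,fx=2,fy=2.2,interpolation=2),cv2.resize(e['frame'][200:300,230:340],(390,396),interpolation=2)]))
E
```

```text
tcp [ 0.5762 -0.209   0.0512] shift mm [ 6.2 -0.3  1.1]
yaw_y 144.47 tilt [-1.e+00  9.e-04 -2.e-04]
[ 2.1937902  -1.23061057 -2.52739726] [-0.36728929 -0.45601857 -0.08223483] 0.059849965570193515
```

View pics/c11.png

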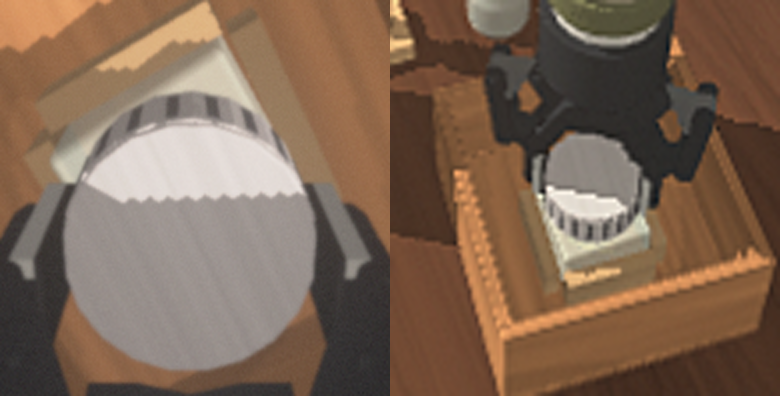

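Emit:
send_rows --pt "-0.4 0 0 0 0 0" --pt "-0.8 0 0 0 0 0" --pt "-1.2 0 0 0 0 0" --pt "-1.6 0 0 0 0 0" --pt "-2 0 0 0 0 0" --pt "-2.5 0 0 0 0 0" --pt "-2.5 0 0 0 0 0" --pt "-2.5 0 0 0 0 0" --pt "-2.5 0 0 0 0 0" --pt "-2.5 0 0 0 0 0"

```text
clock: 25.05
tcp_pos: [0.5764, -0.2091, 0.0541]
orientation: [0.629, -0.324, 0.629, 0.324]
wrist_force: [0.7, -0.5, -1.3]
finger_gap: 0.0606
```

```bash
python3 - <<'E'
from h import *
d=cam('wrist')
for i in range(3):
    s=get_state();print(s['wrist_force'],s['ft_torque'],s['finger_gap'],s['tcp_pos']); e=cam('side')
cv2.imwrite('pics/c12.png',np.hstack([cv2.resize(d['frame'][150:330,170:365],None,fx=2,fy=2.2,interpolation=2),cv2.resize(e['frame'][200:300,230:340],(390,396),interpolation=2)]))
E
```

```text
[0.770922   0.22342165 1.23959863] [-0.04676941 -0.0707784  -0.02045529] 0.06041405147083346 [ 0.57641515 -0.20907314  0.05416293]
[ 0.63322503 -0.46402641 -0.25044331] [-0.04474703  0.01249265  0.00447624] 0.060314731082147396 [ 0.5764112  -0.20907731  0.05416345]
[-0.63014127  0.21327835 -0.58980664] [ 0.00910597 -0.01046323 -0.06172273] 0.060670589076731715 [ 0.57640782 -0.20907049  0.05414606]
```

View pics/c12.png

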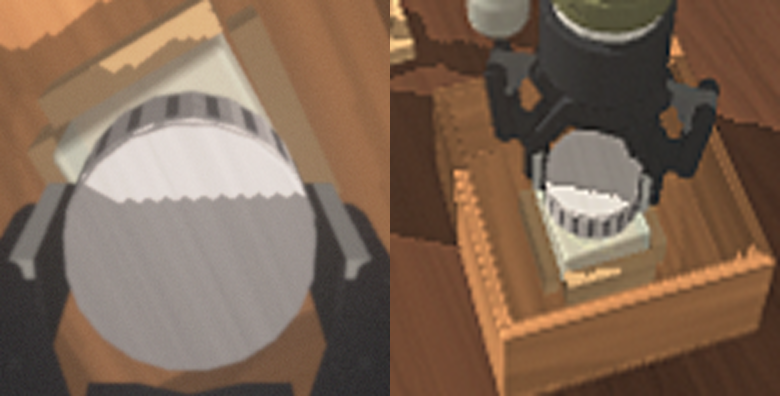

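Force has dropped to about the cap's weight (-0.3 N), so it is free and the jar stays. Lifting clear.

Emit:
send_rows --pt "-2 0 0 0 0 0" --pt "-5 0 0 0 0 0" --pt "-8 0 0 0 0 0" --pt "-11 0 0 0 0 0" --pt "-14 0 0 0 0 0" --pt "-17 0 0 0 0 0" --pt "-20 0 0 0 0 0" --pt "-23 0 0 0 0 0" --pt "-25 0 0 0 0 0" --pt "-26 0 0 0 0 0"

```text
clock: 26.5
tcp_pos: [0.5766, -0.2091, 0.0803]
orientation: [0.629, -0.324, 0.629, 0.324]
wrist_force: [-0.7, 0.6, -0.5]
finger_gap: 0.0604
```

Emit:
send_rows --pt "0 0 0 0 0 0" --pt "0 0 0 0 0 0" --pt "0 0 0 0 0 0" --pt "0 0 0 0 0 0" --pt "0 0 0 0 0 0" --pt "0 0 0 0 0 0" --pt "0 0 0 0 0 0" --pt "0 0 0 0 0 0" --pt "0 0 0 0 0 0" --pt "0 0 0 0 0 0"

```text
clock: 27.75
tcp_pos: [0.5765, -0.2091, 0.0802]
orientation: [0.629, -0.324, 0.629, 0.324]
wrist_force: [0.3, 0.4, -0.5]
finger_gap: 0.06
```

```bash
python3 - <<'E'
from h import *
d=cam('wrist')
for i in range(2):
    s=get_state();print(s['wrist_force'],s['finger_gap'],s['tcp_pos']); e=cam('side')
cv2.imwrite('pics/s13.png',e['frame'])
cv2.imwrite('pics/c13.png',np.hstack([cv2.resize(d['frame'][150:330,170:365],None,fx=2,fy=2.2,interpolation=2),cv2.resize(e['frame'][200:300,230:340],(390,396),interpolation=2)]))
to(.577,-.209,.08)
E
```

```text
[ 0.45812216 -0.81430706 -0.39509136] 0.06025496727493605 [ 0.57647712 -0.20913571  0.0801629 ]
[-0.21783604 -0.84371692 -0.84694371] 0.06034200125577204 [ 0.57649725 -0.2091126   0.08017468]
tcp [ 0.5765 -0.2091  0.0802] shift mm [ 0.2 -0.3  0.4]
yaw_y 144.47 tilt [-1.e+00 -0.e+00  1.e-04]
```

View pics/c13.png

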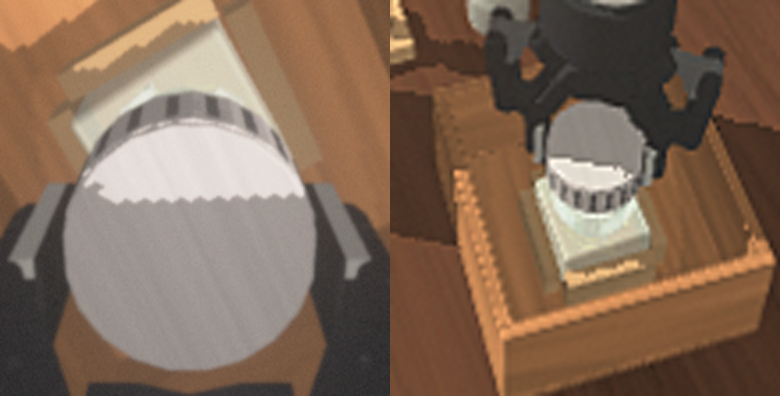

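View pics/s13.png

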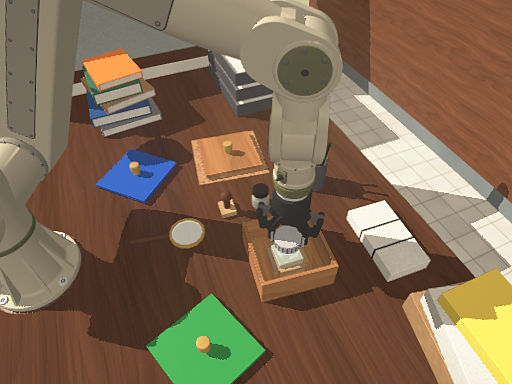

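The jar sits at the same pixels in its nest with its glass neck visible under the cap; the cap is held level, and the lid is flat on the mat. Handing in.

```bash
python3 -c "
from workcell import *
print(job.hand_in())"
```

```text
the job is handed in; nothing more can be done
None
```

I moved the wooden lid by its knob and laid it flat on the cork mat, released. I then unscrewed the jar's cap by 76° in one grasp and lifted it straight up. The job was handed in after about 28 s, with no verdict reported.

**Final checks**
- **Cap:** it is held level with fingers about 60 mm apart. I estimate its underside is about 17 mm above the rim. The wrist force is only about the cap's weight.
- **Jar:** it still sits in its nest at the same place in the picture.
- **Lid:** it matched the outline drawn for a flat lid on the mat.
- **Bystanders:** none of those visible in the last side picture looked moved. The pen cup and brass weight were partly hidden by the arm there.

**Disagreements**
- **Cap position:** the wrist camera put the cap about 3–4 mm away from where the side and top cameras did. I aimed close to the average of the three.
- **Cap slip:** two checks seemed to show the cap slipping 6–8° in the fingers. Brush lines measured away from the shadow edge showed about 1° at most. The rib check stayed inconclusive.
- **Lift force:** the first small lift briefly read about -2.5 N. It fell to about the cap's weight as the lift went on.

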